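Centre the wobbly finial on its finishing stand

TASK

The pale wooden finial stands off-centre on its small round finishing stand. Nudge it with light taps or slow pushes of the fingertips low on its foot until it stands upright in the middle, its foot wholly inside the black ring marked on the stand's top, so that it can be finished evenly, then take the hand away. Never grip or lift it, press hard on it, tip it over or knock it off, and leave both stands, the dark finial and everything else on the bench where they are.

Things in the scene. Friction and masses are not known exactly. Their poses are not given: they have to be found in the camera images.
- finial: Pale loose turned-wood finial to centre, 56 mm high, 30 to 60 g, tips easily. Flat sole 22 mm dia; widest part is the foot flange, 34 mm dia, vertical-sided 3 to 12 mm above the sole; stem 14 mm dia; bulb head 28 mm dia at 41 mm up. Pushed on the flange (a few tenths of a newton) it slides; pushed on the head it tips; 5 N in all is too hard. Origin: centre of the sole; z up its axis.
- stand: Stand under the pale finial: loose heavy (1.5 kg) pedestal; flat blue round top, 110 mm dia, 10 mm thick, upper face 70 mm above the bench; thin stem; round foot 110 mm dia. Flat black ring (inner dia 46 mm, outer 52 mm) round the centre of the top, white inside. Origin: centre of its underside on the bench; the top's centre is 70 mm straight above it.
- dark_finial: A second finial of the same shape in dark wood, standing already centred on the other stand; leave it. Origin: centre of the sole.
- other_stand: The other finishing stand, just like the first, carrying the dark finial; leave it. The two stands may be either way round. Origin: centre of its underside.
- mug: White mug, 82 mm diameter, 95 mm high, handle on one side, with pens that reach 155 mm up; on the robot's right. Origin: centre of its underside. Leave it.
- glue: White glue bottle with red cap, 48 mm diameter, 115 mm high, beyond the stands. Origin: centre of its underside. Leave it.
- bars: Strapped bundle of pale stretcher bars, 340 x 81 x 35 mm, lying on the left. Origin: centre of its underside. Leave it.
- wedge: Small wooden wedge, 50 x 22 x 6 mm, on the bench near the stands. Origin: centre of its underside. Leave it.
- brush: Brush lying flat on the bench at the far right, about 200 mm long. Leave it.
There are look-alikes about, which are no part of the job. Leave any orange look-alike of the stand alone. Leave any purple look-alike of the finial alone.

How it is judged:
By the outcome, as a careful person would: the job done as asked, in the order asked, and still so for the second after the job is handed in, with the robot touching nothing.
It also fails if it takes over 42 s, if anything falls off the work surface, if the arm or the gripper's body presses on something with over 40 N, if the wrist force passes 120 N, or if a joint passes its speed limit or range.

ROBOT

A 7-joint arm with a two-finger parallel gripper is mounted at the origin on the work surface. World frame = base frame: x ahead of the robot, y to its left, z up, the work surface at z = 0. Lengths are in m, angles in rad, forces in N, time in s.
With the tool pointing down it reaches from about 0.4 to 0.925 m from the base axis. Payload 4.1 kg.
Tool frame: the origin (TCP) lies at the very end of the fingers, on their centre line; the grasp point (between the pads) lies 19 mm behind it; y points along the fingers, z is the direction in which the jaws open and shut, and the axes are right-handed (so a half turn about y gives the same grasp; the last joint's range is limited). The gripper opens to 85 mm and grips with 20 to 120 N. Pads are 22 mm wide; open, the fingers measure 114 mm over their backs; the gripper's body (76 mm by 85 mm) begins 54 mm behind the grasp point. The pads swing forward as they close: fully open they stand 13 mm farther back than shut.
Start: joints at [-1.419, 0.398, 0.045, 1.537, -0.019, 1.207, -0.051], TCP at [0.161, 0.63, 0.231] pointing down, gripper open.
Joint ranges: [-2.82, 2.82], [-0.49, 2.23], [-1.37, 1.46], [0, 2.46], [-1.36, 4.5], [0.23, 2], [-2.94, 2.94]. Speed limits (rad/s): [2.57, 2.57, 3.14, 3.14, 3.14, 3.14, 3.14].

INTERFACE

Orientations are given as a rotation vector (axis times angle).
In Python, from station import monitor, grab_frame, camera_model, r gives the robot as it stands.
- The arm moves only by the tool move_arm, never from a script. Its argument "series" is a list of rows, each a list of 3 entries, a list of its own where there are three numbers: the finger opening in mm, from 0 to 85.4, then the shift along the tool's x, y, z in mm, then the turn, a rotation vector about the tool's x, y, z in rad. A call has 1 to 5 rows; each row is the pose to reach, as a shift and turn from the pose commanded when the call began, along the tool's axes at that moment; what a row does not reach only later rows make up. A row lasts 1/10 s, in which the tool goes at most 50 mm and 8.59 degrees, less where a joint would pass 70% of its speed; a pose out of reach is approached as far as the arm can. A call with a gripper value outside its range is refused whole. The fingers move at their own pace and stop on an object; "squeeze" is the grip in N (left out, the last holds). Time passes only in rows, so rows that repeat a pose let the fingers close. It gives the time, the measured TCP pose, the force and the opening at its end, in the units of the state.
- monitor.state(): the state, without advancing time (a new reading comes with each control period).
- grab_frame(name): name is "scene" or "top" or "wrist"; returns the picture (480x640x3 uint8, red, green, blue); there is no depth.
- camera_model(name): a dict with "mtx" (3x3 intrinsics, pixels), "R" (3x3) and "t" (3): a world point X has camera coordinates R X + t. Camera axes: x right, y down, z forward; pixel columns grow to the right and rows downward; lengths in m; the calibration is good to about 2 mm. A picture is of the moment at which its call begins: read the wrist's pose just before it. camera_model takes no time and is no camera call; for the wrist camera it gives the pose at the moment of the call.
- r.sign_off(): hands the job in, once; it reports no verdict.
The state is a dict: "time": time; "joint_pos": joint angles; "qd": joint speeds; "effort": joint torques, N m; "eef_pos": TCP position; "orientation": TCP orientation; "force": force on the tool from outside, world axes, zero at the start; "torque": the same for the moment, N m; "grip_width": finger opening in m.
Only numpy, scipy, OpenCV 4.12 (cv2) and the standard library are available. Lean on these libraries where they do the work, as an engineer would, in place of code of your own. Each camera call takes 0.05 s, during which the arm holds its last target.

## Working session

There is one attempt and no reset: what is moved stays moved. The work goes in short steps, Python scripts to look and compute and a tool call to move; the robot and the scene stay as the last step left them, time stands still between calls to the robot, and variables do not carry over. Pictures are saved under pics/ and viewed, and the job is handed in when it is done.

Besides the shell and the picture viewer there is one more tool, called after "Emit:" as a command line: name --argument value ..., lists and objects as JSON in quotes. move_arm: Moves the arm, as the interface text tells. Its arguments: {"type":"object","properties":{"series":{"type":"array"},"squeeze":{"type":"number"}},"required":["series"]}

```bash
mkdir -p pics
python3 - <<'E'
from station import monitor, grab_frame, camera_model, r
import cv2,numpy as np
s=monitor.state(); print(s)
for n in ("scene","top","wrist"):
    im=grab_frame(n); cv2.imwrite(f"pics/{n}0.png",im[:,:,::-1])
    m=camera_model(n); print(n,{k:np.round(v,4).tolist() for k,v in m.items()})
E
```

```text
{'time': 0.0, 'joint_pos': array([-1.41901578,  0.39918222,  0.04508305,  1.53787971, -0.01870069,
        1.20691662, -0.05069634]), 'qd': array([ 0.00013115, -0.0006546 , -0.00037127, -0.00053509, -0.00104188,
        0.00123752, -0.00052039]), 'effort': array([-9.66994003e-05, -4.75129437e+01,  1.36452690e+00, -2.54220343e+01,
        1.15007308e-02,  9.74266586e-03, -7.06953770e-06]), 'eef_pos': array([0.1611535 , 0.62904552, 0.23027092]), 'orientation': array([-1.56378482,  0.19693996, -0.19679444]), 'force': array([0.07862677, 0.09200461, 0.46024678]), 'torque': array([ 0.02656923, -0.0051219 , -0.00084011]), 'grip_width': 0.08525067164742131}
scene {'mtx': [[510.0841, 0.0, 316.2158], [0.0, 510.0841, 239.1489], [0.0, 0.0, 1.0]], 'R': [[0.4448, 0.8955, -0.0128], [0.6021, -0.3096, -0.7359], [-0.663, 0.3196, -0.677]], 't': [-0.2568, -0.3177, 1.7556]}
top {'mtx': [[493.9103, 0.0, 319.2795], [0.0, 493.9103, 232.146], [0.0, 0.0, 1.0]], 'R': [[0.0048, -1.0, -0.0073], [-0.9881, -0.0036, -0.1536], [0.1536, 0.0079, -0.9881]], 't': [-0.0099, 0.5962, 1.4015]}
wrist {'mtx': [[385.835, 0.0, 321.6458], [0.0, 385.835, 234.7347], [0.0, 0.0, 1.0]], 'R': [[0.249, 0.9685, -0.0018], [0.9204, -0.2361, 0.3116], [0.3013, -0.0793, -0.9502]], 't': [-0.6486, -0.0419, 0.3813]}
```

View pics/scene0.png

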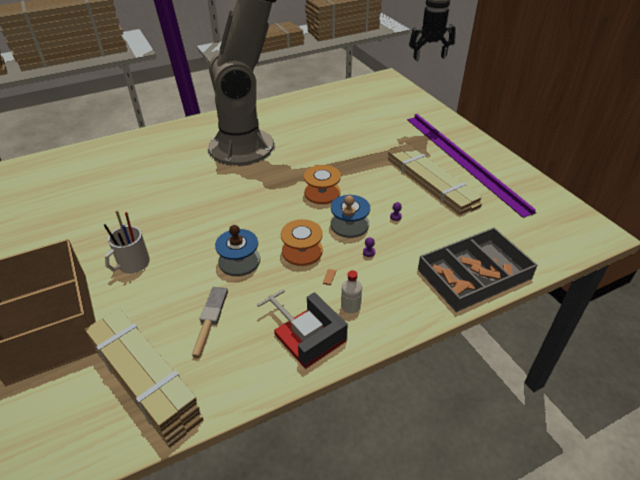

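View pics/top0.png

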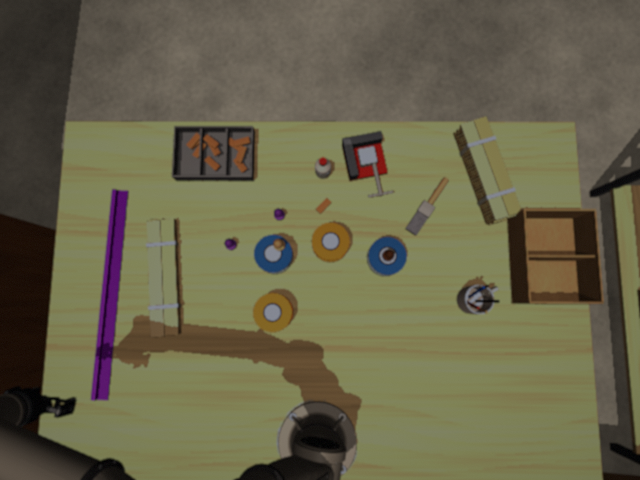

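View pics/wrist0.png

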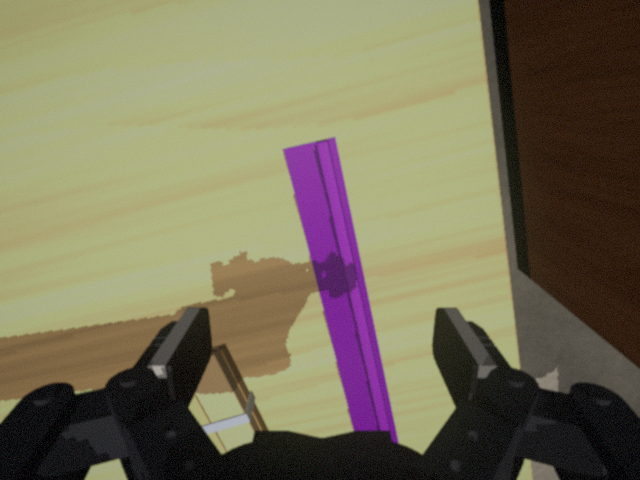

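The pale finial is on the left blue stand: top (274,253), scene (350,210). The dark one is on the right blue stand: top (387,256), scene (237,245). The orange stands and the purple finials on the bench are decoys. I'll confirm this in an enlarged crop and measure it.

```bash
cat > h.py <<'E'
from station import monitor, grab_frame, camera_model, r
import cv2,numpy as np
from scipy.spatial.transform import Rotation as Ro
def ray(m,u,v,z):
    R=np.array(m['R']);t=np.array(m['t']);K=np.array(m['mtx'])
    c=-R.T@t; d=R.T@np.linalg.solve(K,[u,v,1]); return c+d*(z-c[2])/d[2]
def proj(m,X):
    x=np.array(m['R'])@np.array(X)+np.array(m['t']); x=np.array(m['mtx'])@x; return x[:2]/x[2]
def crop(im,u,v,w,h,f,name):
    c=im[int(v-h/2):int(v+h/2),int(u-w/2):int(u+w/2),::-1]
    cv2.imwrite(name,cv2.resize(c,None,fx=f,fy=f,interpolation=cv2.INTER_CUBIC))
E
python3 - <<'E'
from h import *
T=cv2.imread('pics/top0.png')[:,:,::-1];S=cv2.imread('pics/scene0.png')[:,:,::-1]
a=cv2.resize(T[223:283,234:314],None,fx=5,fy=5,interpolation=cv2.INTER_CUBIC)
b=cv2.resize(S[180:240,310:390],None,fx=5,fy=5,interpolation=cv2.INTER_CUBIC)
cv2.imwrite('pics/c0.png',np.hstack([a,b])[:,:,::-1])
for nm,im in(('top',T),('scene',S)):
    hsv=cv2.cvtColor(np.ascontiguousarray(im),cv2.COLOR_RGB2HSV)
    mk=cv2.inRange(hsv,(100,130,60),(118,255,255))
    cs,_=cv2.findContours(mk,cv2.RETR_EXTERNAL,cv2.CHAIN_APPROX_NONE)
    m=camera_model(nm)
    for c in cs:
        if cv2.contourArea(c)>200:
            p=np.array([ray(m,*q[0],0.07)[:2] for q in c])
            (x,y),rr=cv2.minEnclosingCircle(p.astype(np.float32)); print(nm,cv2.boundingRect(c),x,y,rr,cv2.fitEllipse(p.astype(np.float32)*1000))
E
```

```text
top (369, 238, 37, 36) 0.5261709690093994 -0.2013256847858429 0.05245395377278328 ((526.0056762695312, -201.43959045410156), (100.6064682006836, 102.63526916503906), 34.04668426513672)
top (255, 236, 37, 36) 0.5309386849403381 0.1247570738196373 0.05269550904631615 ((531.3692016601562, 124.93534851074219), (96.07429504394531, 97.6595687866211), 149.38270568847656)
scene (216, 230, 41, 29) 0.5271862149238586 -0.2006242573261261 0.05373581871390343 ((527.9459838867188, -201.30255126953125), (98.36605072021484, 99.0791015625), 112.38813781738281)
scene (331, 196, 38, 24) 0.5316052436828613 0.1272720992565155 0.05446605011820793 ((531.8922119140625, 126.12843322753906), (96.82428741455078, 99.18797302246094), 117.83396911621094)
```

View pics/c0.png

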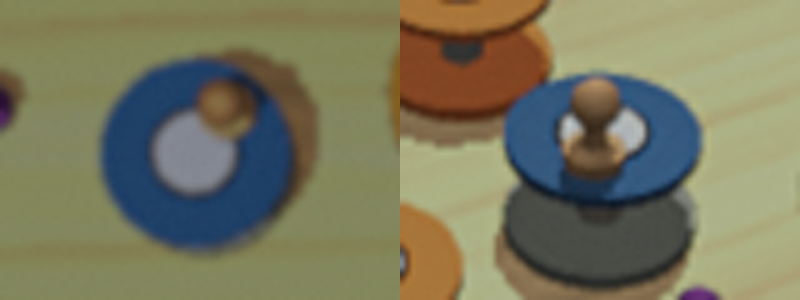

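Run:
```python
from h import *
mt,ms=camera_model('top'),camera_model('scene')
print('head top',ray(mt,279,244,.111),'head scene',ray(ms,310+195/5,180+100/5,.111))
print('foot scene',ray(ms,349,180+156/5,.0775))
print('white ctr top',ray(mt,234+195/5,223+152/5,.07))
s=monitor.state();print(Ro.from_rotvec(s['orientation']).as_matrix().round(3))
for n,p in dict(orange=(330,241),orange2=(272,312),purple=(279,214),glue=(323,162)).items(): print(n,ray(mt,*p,.07))
for n,m in(('top',mt),('scene',ms)):
  for e in [(.56,.115,.0775)]: print(n,proj(m,e))
```

```text
head top [0.55225789 0.10428811 0.111     ] head scene [0.54884412 0.11280047 0.111     ]
foot scene [0.55453695 0.11080485 0.0775    ]
white ctr top [0.53040012 0.12471262 0.07      ]
[[ 0.969 -0.     0.248]
 [-0.248 -0.002  0.969]
 [ 0.    -1.    -0.002]]
orange [ 0.56687055 -0.03848605  0.07      ]
orange2 [0.36469062 0.12434141 0.07      ]
purple [0.64532447 0.10950904 0.07      ]
glue [ 0.80171031 -0.01751314  0.07      ]
top [276.33202656 242.82163309]
scene [351.36055715 211.89534478]
```

```bash
cat >> h.py <<'E'
def plan(p,yaw=None):
    s=monitor.state();R=Ro.from_rotvec(s['orientation']);M=R.as_matrix()
    print('t',round(s['time'],2),'pos',s['eef_pos'].round(4),'F',s['force'].round(2),'w',round(s['grip_width']*1000,1))
    y=np.arctan2(M[1,0],M[0,0]) if yaw is None else yaw
    c,n=np.cos(y),np.sin(y)
    D=np.array([[c,0,-n],[n,0,c],[0,-1,0]])
    print('yaw now',np.degrees(np.arctan2(M[1,0],M[0,0])).round(1),'shift mm',(M.T@(np.array(p)-s['eef_pos'])*1000).round(1),'turn',(R.inv()*Ro.from_matrix(D)).as_rotvec().round(3))
E
python3 -c "
from h import *
plan((.589,.082,.18),np.arctan2(-.59,.81))"
```

```text
t 0.15 pos [0.1612 0.6292 0.2305] F [ 0.41  0.87 -0.96] w 85.0
yaw now -14.4 shift mm [ 550.2   51.2 -423.9] turn [0.001 0.379 0.   ]
```

Emit:
move_arm --series '[[20, [39, 0, -30], [0, 0.125, 0]], [20, [78, 0, -60], [0, 0.25, 0]], [20, [117, 0, -90], [0, 0.38, 0]], [20, [156, 0, -120], [0, 0.38, 0]], [20, [195, 0, -150], [0, 0.38, 0]]]'

```text
time: 0.65
eef_pos: [0.3138, 0.4341, 0.2312]
orientation: [-1.514, 0.494, -0.494]
force: [0.7, 0.1, 0.3]
grip_width: 0.0201
```

```bash
python3 -c "
from h import *
plan((.589,.082,.18),np.arctan2(-.59,.81))"
```

```text
t 0.65 pos [0.3138 0.4341 0.2312] F [0.72 0.06 0.33] w 20.1
yaw now -36.1 shift mm [ 429.9   51.2 -122.2] turn [ 0.    -0.001  0.   ]
```

Emit:
move_arm --series '[[20, [46, 5, -13], [0, 0, 0]], [20, [92, 10, -26], [0, 0, 0]], [20, [138, 15, -39], [0, 0, 0]], [20, [184, 20, -52], [0, 0, 0]], [20, [230, 27, -66], [0, 0, 0]]]'

```text
time: 1.15
eef_pos: [0.4608, 0.2456, 0.2043]
orientation: [-1.513, 0.493, -0.494]
force: [0.4, 1.1, 0.5]
grip_width: 0.0197
```

```bash
python3 -c "
from h import *
plan((.589,.082,.18),np.arctan2(-.59,.81))"
```

```text
t 1.15 pos [0.4608 0.2456 0.2043] F [0.45 1.06 0.55] w 19.7
yaw now -36.1 shift mm [200.   24.3 -56.6] turn [-0.001 -0.001  0.   ]
```

Emit:
move_arm --series '[[20, [46, 5, -13], [0, 0, 0]], [20, [92, 10, -26], [0, 0, 0]], [20, [138, 15, -39], [0, 0, 0]], [20, [184, 22, -52], [0, 0, 0]], [20, [200, 24, -56], [0, 0, 0]]]'

```text
time: 1.65
eef_pos: [0.5902, 0.0775, 0.1797]
orientation: [-1.516, 0.498, -0.501]
force: [-1.1, -0.8, 0.4]
grip_width: 0.02
```

Run:
```python
from h import *
plan((.589,.082,.18),np.arctan2(-.59,.81))
m=camera_model('wrist');im=grab_frame('wrist');cv2.imwrite('pics/w1.png',im[:,:,::-1])
np.savez('w1.npz',**m)
```

```text
t 1.65 pos [0.5902 0.0775 0.1797] F [-1.08 -0.79  0.4 ] w 20.0
yaw now -36.5 shift mm [-3.6 -0.3  2.9] turn [ 0.003 -0.008  0.003]
```

View pics/w1.png

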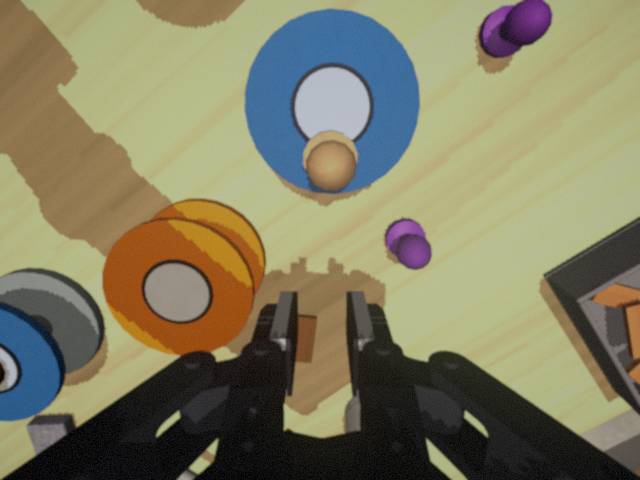

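```bash
cat >> h.py <<'E'
def circ(p):
    p=np.array(p);A=np.c_[2*p,np.ones(len(p))];q=np.linalg.lstsq(A,(p**2).sum(1),rcond=None)[0]
    return q[0],q[1],np.sqrt(q[2]+q[0]**2+q[1]**2)
def see(im,m):
    hsv=cv2.cvtColor(np.ascontiguousarray(im),cv2.COLOR_RGB2HSV)
    b=cv2.inRange(hsv,(100,130,60),(118,255,255))
    cs,_=cv2.findContours(b,cv2.RETR_EXTERNAL,cv2.CHAIN_APPROX_NONE)
    c=min((c for c in cs if cv2.contourArea(c)>3000),key=lambda c:np.hypot(*(np.array([ray(m,*q[0],.07)[:2] for q in c]).mean(0)-[.531,.125])))
    p=np.array([ray(m,*q[0],.07)[:2] for q in cv2.convexHull(c)])
    e=cv2.minEnclosingCircle(p.astype(np.float32)*1000); print('stand(minenc)',np.round(e[0],1),round(e[1],1))
    p=np.array([ray(m,*q[0],.07)[:2] for q in c])
    st=np.array(e[0])/1000
    x=circ(p)
    for _ in range(8):
        d=abs(np.hypot(p[:,0]-x[0],p[:,1]-x[1])-x[2]); k=d<np.percentile(d,70); x=circ(p[k])
    print('stand circ',np.round(np.array(x)*1000,1)); return x
E
python3 - <<'E'
from h import *
im=cv2.imread('pics/w1.png')[:,:,::-1];m=dict(np.load('w1.npz'))
x=see(im,m)
crop(im,331,110,160,200,3,'pics/c1.png')
print('ring',ray(m,333,104,.07),'foot',ray(m,330,151,.082),'head',ray(m,331,165,.111))
print('tcp px',proj(m,monitor.state()['eef_pos']))
E
```

```text
stand(minenc) [530.6 129.2] 53.7
stand circ [529.6 130.1  52.4]
ring [0.5295334 0.1311022 0.07     ] foot [0.55042024 0.11323474 0.082     ] head [0.55401945 0.11064436 0.111     ]
tcp px [320.87511779 307.79087272]
```

View pics/c1.png

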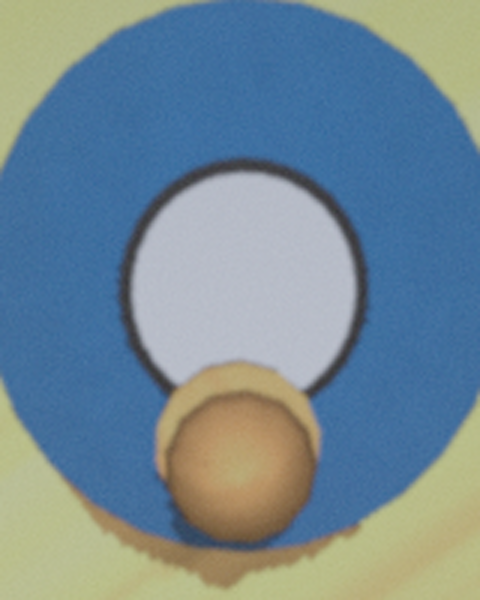

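Run:
```python
from h import *
im=cv2.imread('pics/w1.png')[:,:,::-1];m=dict(np.load('w1.npz'))
rg=ray(m,332.3,102,.07);ft=ray(m,330.3,157,.080);s=monitor.state();M=Ro.from_rotvec(s['orientation']).as_matrix()
print(rg,ft,'in tool (x,.,z) rel to TCP: ring',(M.T@(rg-s['eef_pos'])*1e3).round(1),'foot',(M.T@(ft-s['eef_pos'])*1e3).round(1))
```

```text
[0.52832471 0.13144563 0.07      ] [0.55368394 0.11111955 0.08      ] in tool (x,.,z) rel to TCP: ring [-83.1 109.2   6.9] foot [-50.6  99.3   5.7]
```

Emit:
move_arm --series '[[20, [0, 25, 3], [0, -0.008, 0]], [20, [0, 50, 6], [0, -0.008, 0]], [20, [0, 75, 6], [0, -0.008, 0]], [20, [0, 90, 6], [0, -0.008, 0]], [20, [0, 90, 6], [0, -0.008, 0]]]'

```text
time: 2.2
eef_pos: [0.5897, 0.0891, 0.0881]
orientation: [-1.518, 0.491, -0.484]
force: [-0.6, -0.7, 0.3]
grip_width: 0.0202
```

Run:
```python
from h import *
plan((.589,.082,.076))
m=camera_model('wrist');im=grab_frame('wrist');cv2.imwrite('pics/w2.png',im[:,:,::-1])
np.savez('w2.npz',**m)
im=grab_frame('scene');crop(im,355,200,110,90,7,'pics/s2.png')
```

```text
t 2.2 pos [0.5897 0.0891 0.0881] F [-0.56 -0.72  0.31] w 20.2
yaw now -35.6 shift mm [ 3.6 12.1 -6.1] turn [ 0.004  0.    -0.004]
```

View pics/w2.png

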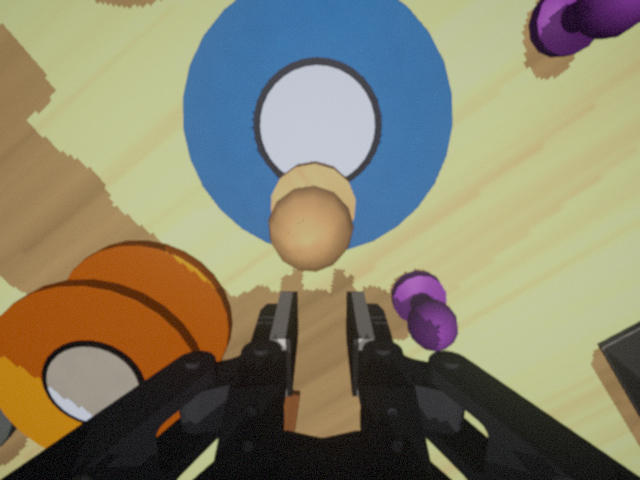

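View pics/s2.png

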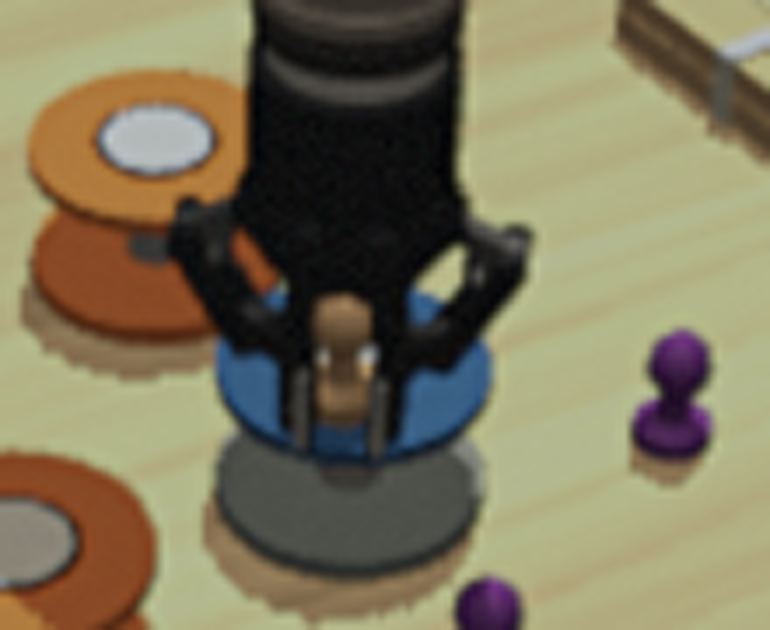

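Run:
```python
from h import *
m=dict(np.load('w2.npz'));s=monitor.state();M=Ro.from_rotvec(s['orientation']).as_matrix()
f=lambda u,v,z:(M.T@(ray(m,u,v,z)-s['eef_pos'])*1e3).round(1)
print('ringL',f(254,122,.07),'ringR',f(382,122,.07),'ringtop',f(318,58,.07))
print('foot top edge',f(313,162,.082),'L',f(270,204,.079),'R',f(356,204,.079),'head',f(311,228,.111),'tips',f(297,292,.088),f(348,292,.088))
print('tcp',proj(m,s['eef_pos']))
```

```text
ringL [-75.3  20.8 -28.5] ringR [-75.2  20.8  23.1] ringtop [-98.9  20.8  -2.6]
foot top edge [-60.8   8.8  -4.5] L [-43.5  11.8 -22.2] R [-43.5  11.8  12.7] head [-43.1 -20.2  -4.6] tips [ -8.5   2.8 -11.4] [-8.5  2.8  9.7]
tcp [324.5398832  313.71450528]
```

Emit:
move_arm --series '[[20, [0, 6, -2], [0, 0, 0]], [20, [0, 11.5, -4], [0, 0, 0]], [20, [-5, 11.5, -4], [0, 0, 0]], [20, [-10, 11.5, -4], [0, 0, 0]], [20, [-14, 11.5, -4], [0, 0, 0]]]'

```text
time: 2.8
eef_pos: [0.5777, 0.0943, 0.079]
orientation: [-1.515, 0.487, -0.487]
force: [-0.1, 0.2, -0.6]
grip_width: 0.02
```

```bash
cat >> h.py <<'E'
def look(n):
    plan((0.5,.1,.0765))
    m=camera_model('wrist');im=grab_frame('wrist');np.savez(f'w{n}.npz',**m)
    cv2.imwrite(f'pics/w{n}.png',im[:,:,::-1]); crop(im,320,190,320,300,2,f'pics/wc{n}.png')
E
python3 - <<'E'
from h import *
look(3)
E
```

```text
t 2.8 pos [0.5777 0.0943 0.079 ] F [-0.09  0.22 -0.62] w 20.0
yaw now -35.7 shift mm [-66.5   2.5 -40.7] turn [-0.001 -0.    -0.   ]
```

View pics/wc3.png

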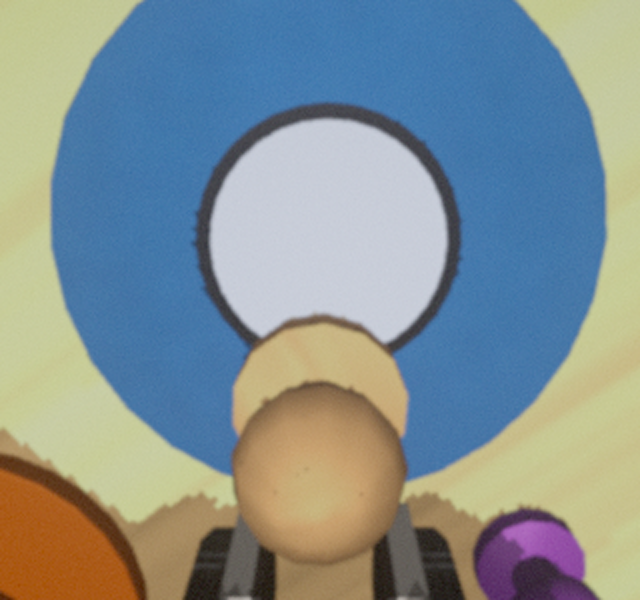

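```bash
cat >> h.py <<'E'
def rel(n,ring,foot_top,zf=.082):
    m=dict(np.load(f'w{n}.npz'));s=monitor.state();M=Ro.from_rotvec(s['orientation']).as_matrix()
    f=lambda u,v,z:(M.T@(ray(m,160+u/2,40+v/2,z)-s['eef_pos'])*1e3)
    L,R,T=[f(*p,.07) for p in ring]
    print('ring z',((L+R)/2)[2].round(1),'width',(R-L)[2].round(1),'x',(T[0]+26).round(1))
    for p in foot_top: print('foot top edge->centre x',(f(*p,zf)[0]+17).round(1),'z',f(*p,zf)[2].round(1))
    return f
E
python3 - <<'E'
from h import *
f=rel(3,[(197,235),(460,235),(328,103)],[(320,319)])
print('footLR',f(232,402,.08),f(409,402,.08))
E
```

```text
ring z 1.1 width 51.4 x -57.5
foot top edge->centre x -28.3 z -0.6
footLR [-28.24474705  -1.06408917 -17.87768101] [-28.18136601  -1.0505015   16.75127408]
```

Emit:
move_arm --series '[[20, [0, 2, 0], [0, 0, 0]], [20, [-1.5, 2, 0], [0, 0, 0]], [20, [-3, 2, 0], [0, 0, 0]], [20, [-4.5, 2, 0], [0, 0, 0]], [20, [-6, 2, 0], [0, 0, 0]]]'

```text
time: 3.35
eef_pos: [0.5732, 0.0972, 0.0768]
orientation: [-1.515, 0.488, -0.488]
force: [0.7, -0.3, -0.2]
grip_width: 0.0198
```

Emit:
move_arm --series '[[20, [-1.5, 0, 0.1], [0, 0, 0]], [20, [-3, 0, 0.2], [0, 0, 0]], [20, [-4.5, 0, 0.3], [0, 0, 0]], [20, [-6, 0, 0.3], [0, 0, 0]], [20, [-7.5, 0, 0.3], [0, 0, 0]]]'

```text
time: 3.85
eef_pos: [0.5673, 0.1019, 0.0768]
orientation: [-1.515, 0.488, -0.488]
force: [-0.2, -0.3, 0.7]
grip_width: 0.0203
```

Run:
```python
from h import *
look(4)
```

```text
t 3.85 pos [0.5673 0.1019 0.0768] F [-0.23 -0.26  0.69] w 20.3
yaw now -35.7 shift mm [-53.6   0.3 -40.8] turn [-0.  0.  0.]
```

View pics/wc4.png

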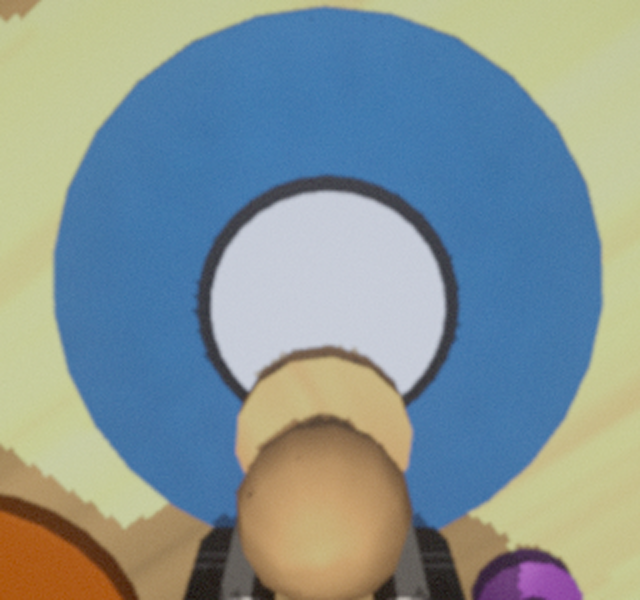

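Run:
```python
from h import *
f=rel(4,[(196,303),(459,303),(328,177)],[(325,350)])
print('footLR',f(236,432,.08),f(413,432,.08))
```

```text
ring z 1.0 width 52.1 x -44.8
foot top edge->centre x -23.4 z 0.5
footLR [-23.30895755  -3.19761751 -16.91914743] [-23.26902507  -3.19435241  17.62071726]
```

Emit:
move_arm --series '[[20, [-1.6, 0, 0.1], [0, 0, 0]], [20, [-3.2, 0, 0.2], [0, 0, 0]], [20, [-4.8, 0, 0.3], [0, 0, 0]], [20, [-6.4, 0, 0.3], [0, 0, 0]], [20, [-8, 0, 0.3], [0, 0, 0]]]'

```text
time: 4.4
eef_pos: [0.5609, 0.1068, 0.0768]
orientation: [-1.515, 0.488, -0.488]
force: [0.2, 0.7, 0.2]
grip_width: 0.0201
```

Emit:
move_arm --series '[[20, [-1.6, 0, 0.1], [0, 0, 0]], [20, [-3.2, 0, 0.2], [0, 0, 0]], [20, [-4.8, 0, 0.3], [0, 0, 0]], [20, [-6.4, 0, 0.3], [0, 0, 0]], [20, [-8, 0, 0.3], [0, 0, 0]]]'

```text
time: 4.9
eef_pos: [0.5546, 0.1117, 0.0768]
orientation: [-1.515, 0.488, -0.488]
force: [0.8, -0.6, 1.0]
grip_width: 0.0199
```

Run:
```python
from h import *
look(5)
```

```text
t 4.9 pos [0.5546 0.1117 0.0768] F [ 0.77 -0.65  0.95] w 19.9
yaw now -35.7 shift mm [-37.5   0.3 -41.4] turn [-0. -0. -0.]
```

View pics/wc5.png

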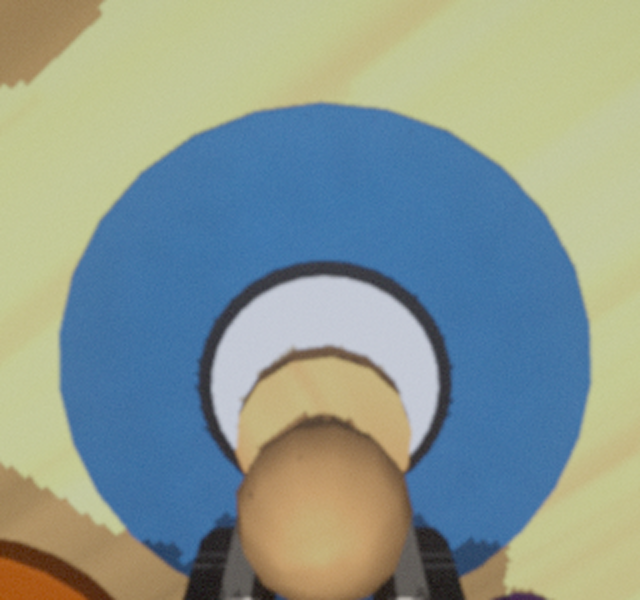

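Run:
```python
from h import *
f=rel(5,[(198,382),(452,382),(325,262)],[(324,350)])
print('footLR',f(237,432,.08),f(411,432,.08))
```

```text
ring z 0.5 width 52.0 x -28.8
foot top edge->centre x -23.4 z 0.3
footLR [-23.29404795  -3.21991147 -16.73241131] [-23.25481817  -3.21694335  17.21902202]
```

Emit:
move_arm --series '[[20, [-1.5, 0, 0.1], [0, 0, 0]], [20, [-3, 0, 0.2], [0, 0, 0]], [20, [-4.3, 0, 0.2], [0, 0, 0]], [20, [-5.2, 0, 0.2], [0, 0, 0]], [20, [-5.2, 0, 0.2], [0, 0, 0]]]'

```text
time: 5.45
eef_pos: [0.5505, 0.1149, 0.0768]
orientation: [-1.515, 0.488, -0.487]
force: [-0.9, 0.3, -0.1]
grip_width: 0.0199
```

Run:
```python
from h import *
look(6)
im=grab_frame('scene');crop(im,350,205,100,75,7,'pics/s6.png')
```

```text
t 5.45 pos [0.5505 0.1149 0.0768] F [-0.94  0.33 -0.09] w 19.9
yaw now -35.7 shift mm [-32.3   0.3 -41.6] turn [-0. -0. -0.]
```

View pics/wc6.png

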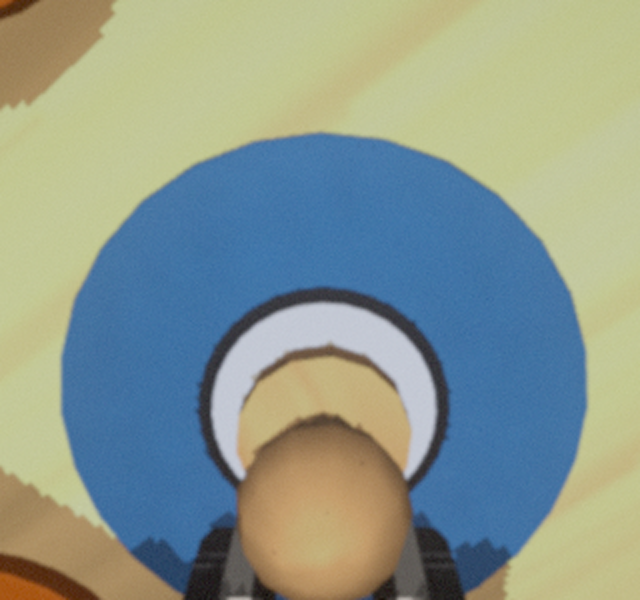

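View pics/s6.png

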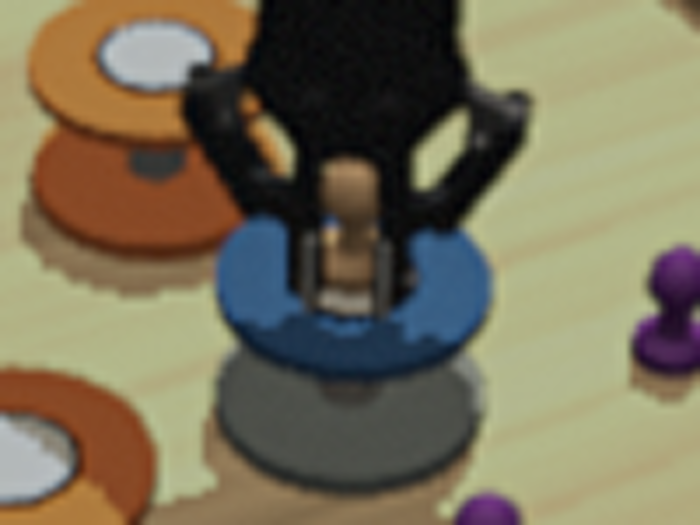

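Run:
```python
from h import *
f=rel(6,[(199,408),(449,408),(324,288)],[(324,350)])
print('footLR',f(237,432,.08),f(411,432,.08))
```

```text
ring z 0.3 width 51.7 x -24.2
foot top edge->centre x -23.8 z 0.3
footLR [-23.74402874  -3.21702695 -16.64705214] [-23.72024347  -3.21513981  17.30183095]
```

The foot is now within about 1 mm of centre. I'll back straight away from it, then rise.

Emit:
move_arm --series '[[20, [2, 0, 0], [0, 0, 0]], [20, [6, 0, 0], [0, 0, 0]], [20, [14, 0, 0], [0, 0, 0]], [20, [26, 0, 0], [0, 0, 0]], [20, [42, 0, 0], [0, 0, 0]]]'

```text
time: 6.05
eef_pos: [0.5856, 0.0898, 0.0768]
orientation: [-1.515, 0.487, -0.487]
force: [0.4, 0.9, 0.4]
grip_width: 0.0199
```

Emit:
move_arm --series '[[20, [12, -20, 0], [0, 0, 0]], [20, [20, -50, 0], [0, 0, 0]], [20, [20, -80, 0], [0, 0, 0]], [20, [20, -100, 0], [0, 0, 0]], [20, [20, -100, 0], [0, 0, 0]]]'

```text
time: 6.55
eef_pos: [0.6044, 0.0774, 0.1803]
orientation: [-1.512, 0.484, -0.494]
force: [1.0, 0.5, -0.7]
grip_width: 0.0201
```

Run:
```python
from h import *
look(7)
im=cv2.imread('pics/w7.png')[:,:,::-1];crop(im,330,110,160,200,3,'pics/c7.png')
m=dict(np.load('w7.npz'));print(see(im,m),proj(m,(.529,.131,.08)))
T=grab_frame('top');S=grab_frame('scene')
a=cv2.resize(T[223:283,234:314],None,fx=5,fy=5,interpolation=cv2.INTER_CUBIC)
b=cv2.resize(S[180:240,310:390],None,fx=5,fy=5,interpolation=cv2.INTER_CUBIC)
cv2.imwrite('pics/ts7.png',np.hstack([a,b])[:,:,::-1])
```

```text
t 6.55 pos [0.6044 0.0774 0.1803] F [ 0.95  0.48 -0.67] w 20.1
yaw now -35.8 shift mm [-98.4 103.  -43.2] turn [-0.005  0.     0.005]
stand(minenc) [530.7 129.3] 53.8
stand circ [530.7 129.4  53.3]
(np.float64(0.5306705355955702), np.float64(0.12935954872741431), np.float64(0.05330775100583339)) [319.49898228  82.05160227]
```

View pics/c7.png

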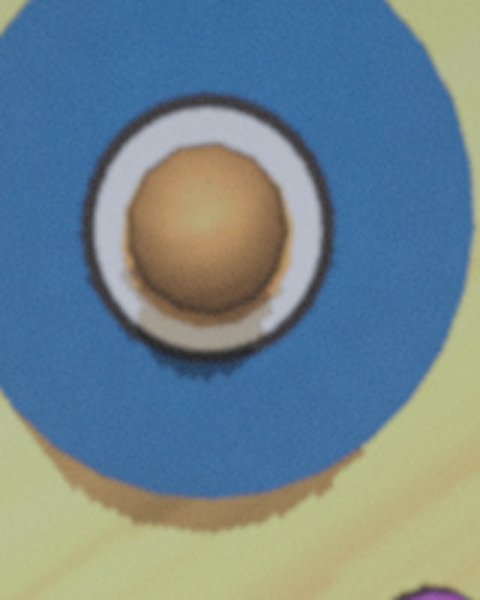

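View pics/ts7.png

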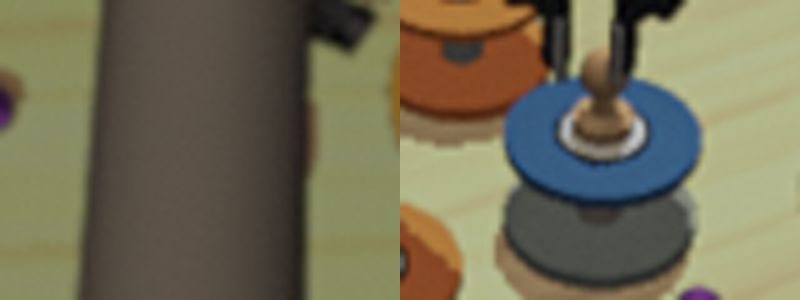

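Emit:
move_arm --series '[[20, [20, -25, 0], [0, 0, 0]], [20, [50, -50, 0], [0, 0, 0]], [20, [80, -70, 0], [0, 0, 0]], [20, [80, -70, 0], [0, 0, 0]], [20, [80, -70, 0], [0, 0, 0]]]'

```text
time: 7.2
eef_pos: [0.6655, 0.0313, 0.2451]
orientation: [-1.516, 0.491, -0.487]
force: [-0.2, 0.1, -1.6]
grip_width: 0.0203
```

Run:
```python
from h import *
S=grab_frame('scene');crop(S,320,230,200,150,4,'pics/s8.png')
plan((.5,.1,.1));
```

```text
t 7.25 pos [0.6647 0.0325 0.2446] F [0.16 0.26 0.68] w 20.1
yaw now -35.7 shift mm [-172.7  145.3  -40.8] turn [ 0.002  0.    -0.003]
```

View pics/s8.png

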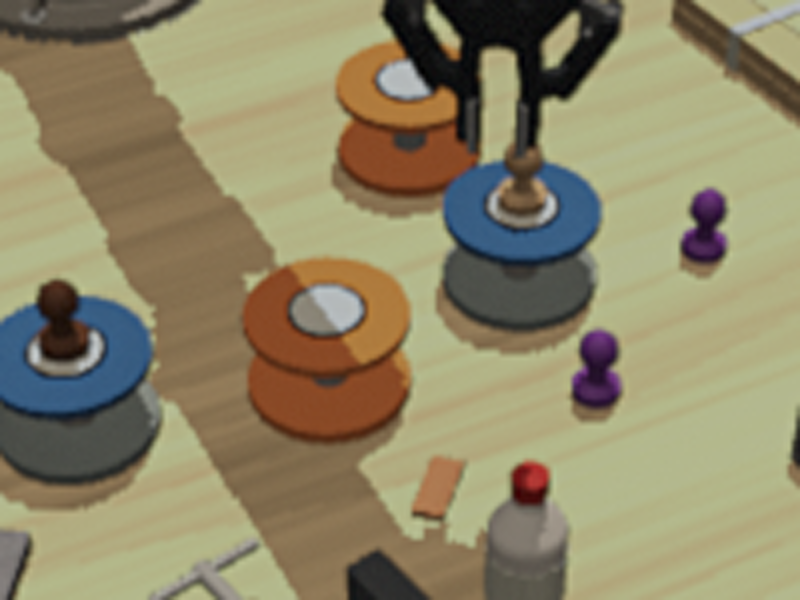

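```bash
python3 -c "
from station import r
print(r.sign_off())"
```

```text
the job is handed in; nothing more can be done
None
```

The pale finial now stands upright with its foot wholly inside the black ring, and the job is handed in at about 7.3 s of the 42 s allowed. I pushed the foot flange slowly from the far side with both fingertips held 20 mm apart. The finial slid about 29 mm, and I then backed straight off and rose clear.

**Centring:** the last wrist measurement, taken with the fingers still touching, put the foot about 0.4 mm from the ring's centre. After I backed off, the wrist view showed the foot inside the ring on every side it could see, even left and right.

**Disagreement:** the final scene picture suggests an offset of about 1–2 mm to that picture's right. That is near its pixel resolution and well inside the 6 mm margin.

**Force:** readings during the pushes stayed within the sensor's noise of about 1 N. That is too coarse to measure the actual push of a few tenths of a newton.

**Stands and bench:** the pale finial's stand measured within 0.2 mm of its earlier position. The dark finial, the other stands, wedge, glue and purple pieces looked undisturbed in the last view. The mug, bars and brush were outside that crop, and the arm did not go near them. The top camera gave no final check because the arm blocked its view.

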